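# Cap a wipe-test swab in its tube and hold it on the vortex mixer

### The job

Push the wipe-test swab down into the open sample tube until its cap sits fully home on the rim, then take the tube by its body, lift it out of the rack and press it upright into the rubber cup of the touch-start mixer. The mixer only runs while the cup is kept down, so hold the cup about half-way down its 8 mm travel, steadily, for at least two seconds, and finish there with the tube still gripped and pressing - do not let go. Leave the finished tube, the dropper and the bottle where they are.

Things in the scene. Friction and masses are not known exactly. Their poses are not given: they have to be found in the camera images.
- swab: Wipe-test swab standing cap up in an outer hole of the swab stand. Grey round cap, 20 mm diameter, 24 mm high (grip here); under it a plug tapering from 13.4 to 11 mm diameter, 8 mm long; then a thin 5 mm shaft with an 8 mm bud. Origin on the axis at the cap's underside, the shoulder that rests on the stand or tube rim; z up; cap top at +24 mm, bud tip at -80 mm. About 20 g, lifts out freely.
- tube: Open milky-white tube in the rack: 22 mm outside, 16 mm inside diameter, 100 mm long, bottom closed, its foot chamfered to 16 mm diameter. Origin on the axis at the underside, z up. Stands on the rack's base plate 8 mm above the table with 1 mm play in its hole; its upper 55 mm stand free of the rack. About 30 g.
- tube_mouth (a point): Centre of the tube's rim, 100 mm above the tube's origin. The swab is home when its origin meets this point; the cap, narrower than the tube, then stands 24 mm above the rim, held only by its weight.
- rack: Fixed aluminium tube rack, 80 x 120 x 53 mm (x, y, z), two rows (x -17.5, +17.5 mm) of three holes (y -35, 0, +35 mm). The open and the finished tube stand in the outer holes of the row at x -17.5 mm, 70 mm apart, either way round. Origin: centre of its underside.
- stand: Fixed white swab stand, 70 x 120 mm, top 95 mm above the table, one row of three 15.5 mm holes at y -35, 0, +35 mm. Swab and dropper hang in the two outer holes, 70 mm apart, either way round. Origin: centre of its underside.
- mixer: Fixed touch-start vortex mixer, white body 165 x 124 mm, 104 mm high, knob and rocker switch on its sloping front (-x). A black conical neck on top ends 117 mm above the table. Origin: on the table, on the axis of neck and cup. Stands left or right of the rack, the swab stand on the other side. It does not shake here.
- cup_seat (a point): Centre of the inner floor of the mixer's black rubber cup, 136 mm above the table while the cup is up; moves with the cup. Tapered dish, 46 mm across outside; rim 16 mm above this floor; inside radius about 12 mm at the floor, 18 mm at the rim. The tube's bottom rests on this floor. With the cup up, a 13 mm gap shows between neck and cup.
- cup (a joint): How far the spring-mounted cup is pressed down, m: 0 up, 0.008 on its lower stop. Pressing starts at about 2 N and needs 1.5 N per mm more: 8 N at 4 mm, 14 N at 8 mm. It springs back up when let go.
- done_tube: Bystander: a finished sample tube in the rack, same size as the open tube, already closed with a cap like the swab's (124 mm high overall). Origin: underside. Leave it in place.
- dropper: Bystander: glass dropper hanging in the swab stand by its dark rubber bulb, bulb 20 mm diameter and 42 mm high above the stand. Origin: underside of the bulb. Leave it in place.
- bottle: Bystander: white plastic bottle, 56 mm diameter, 115 mm high, beyond the rack as seen from the robot. Origin: underside. Leave it in place.

How it is judged (in metres and radians):
On the way, in this order (a step that is already met when the one before it is completed fails the run):
1. the swab is home in the tube: cap on the rim (distance between swab and tube_mouth below 0.004 m and angle between the z axis of swab and the z axis of tube, either way round below 0.12 rad), for 0.2 s.
2. the closed tube is lifted out of the rack by its body (height (world z) of tube above 0.07 m and contact force between the fingers and tube above 2 N and distance between swab and tube_mouth below 0.005 m), for 0.2 s.
3. the tube presses the cup about half-way down for two seconds (value of joint cup between 0.002 and 0.0065 m and distance between tube and cup_seat below 0.007 m), for 2 s.
At the end, for the whole second after the job is handed in: The fingers grip the tube (over 2 N) and press its bottom into the cup (within 7 mm of the seat), upright within 10 degrees, the cup 2 to 6.5 mm down its 8 mm travel, the swab still home in the tube (cap within 5 mm of the rim's centre and in line) (all of step 3 and angle between tube's own z axis and vertical below 0.17 rad and contact force between the fingers and tube above 2 N and distance between swab and tube_mouth below 0.005 m and angle between the z axis of swab and the z axis of tube, either way round below 0.12 rad); the arm keeps its last pose, push and grip.
It fails at once if the finished tube is moved or tipped (distance of done_tube from where it was at the start of the episode above 0.015 m or angle between done_tube's own z axis and vertical above 0.3 rad).
It fails at once if the dropper is moved or tipped (distance of dropper from where it was at the start of the episode above 0.015 m or angle between dropper's own z axis and vertical above 0.3 rad).
It fails at once if the bottle is moved or tipped (distance of bottle from where it was at the start of the episode above 0.03 m or angle between bottle's own z axis and vertical above 0.3 rad).
It also fails if it takes over 67 s, if anything falls off the work surface, if the arm or the gripper's body presses on something with over 40 N, if the wrist force passes 120 N, or if a joint passes its speed limit or range.

### The arm

A 6-joint arm with a two-finger parallel gripper is mounted at the origin on the work surface. World frame = base frame: x ahead of the robot, y to its left, z up, the work surface at z = 0. Lengths are in m, angles in degrees, forces in N, time in s.
With the tool pointing down it reaches from about 0.325 to 0.775 m from the base axis. Payload 5.5 kg.
Tool frame: the origin (TCP) lies at the very end of the fingers, on their centre line; the grasp point (between the pads) lies 19 mm behind it (r.tcp_to_grasp is the distance from the TCP to the grasp point, in m); y points along the fingers, x is the direction in which the jaws open and shut, and the axes are right-handed (so a half turn about y gives the same grasp; the last joint's range is limited). The gripper opens to 88 mm and grips with 3 to 60 N. Pads are 20 mm wide; open, the fingers measure 115 mm over their backs; the gripper's body (75 mm by 178 mm) begins 61 mm behind the grasp point.
Start: joints at [66.538, 5.22, 70.514, -0, 104.267, -3.249], TCP at [0.207, 0.563, 0.223] pointing down, gripper open.
Joint ranges: [-164.24, 164.24], [-49.07, 125.15], [9.68, 141.18], [-86.29, 266.29], [3.28, 154.24], [-151.56, 151.56]. Speed limits (degrees/s): [147.25, 147.25, 172.46, 180, 180, 180].

### API

Orientations are given as a 3x3 rotation matrix whose columns are the frame's x, y, z axes.
In Python, from bench import r, read_camera, camera_model gives the robot as it stands. The module is installed in compiled form; this text tells all that it offers.
- The arm moves only by the shell command python3 -m inch 'ROWS' [FORCE]. ROWS is JSON, a list of rows, each a list of 3 entries, a list of its own where there are three numbers: the closure, from 0 (fully open) to 1 (shut), then the shift along the tool's x, y, z in mm, then the turn, a rotation vector about the tool's x, y, z in rad. A call has 1 to 10 rows; each row shifts and turns the commanded pose from where the row before left it, along the tool's axes as they then stand; what a row does not reach is not made up. A row lasts 1/12 s, in which the tool goes at most 41.7 mm and 7.16 degrees, less where a joint would pass 70% of its speed; a pose out of reach is approached as far as the arm can. A call is refused whole if a number of a shift passes 41.7 or a number of a turn 0.125, either way. A call with a gripper value outside its range is refused whole. The fingers move at their own pace and stop on an object; FORCE is the grip in N (left out, the last holds). Time passes only in rows, so rows that do not move let the fingers close. It gives the time, the measured TCP pose, the force and the opening at its end, in the units of the state.
- r.get_state(): the state, without advancing time (a new reading comes with each control period).
- read_camera(name): name is "side" or "top"; returns the picture (400x640x3 uint8, red, green, blue); there is no depth.
- camera_model(name): a dict with "fx", "fy", "cx", "cy" (pixels), "extrinsics" (4x4, takes a point from camera to world coordinates). Camera axes: x right, y down, z forward; pixel columns grow to the right and rows downward; lengths in m; the calibration is good to about 2 mm. A picture is of the moment at which its call begins. camera_model takes no time and is no camera call.
- r.finish_job(): hands the job in, once; it reports no verdict.
The state is a dict: "time": time; "joint_positions": joint angles; "dq": joint speeds; "effort": joint torques, N m; "eef_pos": TCP position; "orientation": TCP orientation; "wrist_force": force on the tool from outside, world axes, zero at the start; "moment": the same for the moment, N m; "grip_width": opening from 0.0 (shut) to 1.0 (fully open).
Only numpy, scipy, OpenCV 4.12 (cv2) and the standard library are available. Lean on these libraries where they do the work, as an engineer would, in place of code of your own. Each camera call takes 0.05 s, during which the arm holds its last target. There are 200 camera calls.

## Working session

There is one attempt and no reset: what is moved stays moved. The work goes in short steps, Python scripts to look and compute and a shell command to move; the robot and the scene stay as the last step left them, time stands still between calls to the robot, and variables do not carry over. Pictures are saved under pics/ and viewed, about 8 in all and at most 12, crops included, and the job is handed in when it is done.

```bash
mkdir -p pics; python3 - <<'E'
from bench import r, read_camera, camera_model
import cv2,json,numpy as np
for n in ("side","top"):
    im=read_camera(n); cv2.imwrite(f"pics/{n}0.png",im[:,:,::-1])
    m=camera_model(n); print(n,m["fx"],m["fy"],m["cx"],m["cy"],np.round(m["extrinsics"],4).tolist())
s=r.get_state(); print(s, r.tcp_to_grasp)
E
```

```text
side 384.2388946974933 384.2388946974933 320.5229960687593 202.3652583824852 [[0.7682, -0.4443, 0.4611, 0.1963], [-0.6402, -0.5416, 0.5448, -0.4562], [0.0077, -0.7136, -0.7005, 0.6879], [0.0, 0.0, 0.0, 1.0]]
top 403.95459255582716 403.95459255582716 325.2022990069983 191.90415366386156 [[0.0211, -0.9943, 0.1044, 0.4896], [-0.9992, -0.0173, 0.0371, -0.0054], [-0.0351, -0.1051, -0.9938, 1.1391], [0.0, 0.0, 0.0, 1.0]]
{'time': 0.1, 'joint_positions': array([ 6.65381537e+01,  5.25759830e+00,  7.05758076e+01,  7.98590388e-04,
        1.04266618e+02, -3.24904985e+00]), 'dq': array([ 0.04974322, -0.12977233, -0.18960166, -0.00984203,  0.07578792,
       -0.02210374]), 'effort': array([ 3.10285788e-03, -4.47858667e+01, -4.07570922e+01,  6.99866423e-02,
        2.84824509e-02, -1.14691079e-04]), 'eef_pos': array([0.20719724, 0.56279943, 0.2216243 ]), 'orientation': array([[ 3.45503965e-01, -7.07439554e-04, -9.38417023e-01],
       [ 9.38415673e-01, -1.59603859e-03,  3.45504671e-01],
       [-1.74217346e-03, -9.99998476e-01,  1.12434703e-04]]), 'wrist_force': array([ 0.08225926, -0.16436895, -0.58206659]), 'moment': array([-0.00127827,  0.03777389, -0.00468748]), 'grip_width': 1.0004611767635176} 0.0187
```

View pics/top0.png

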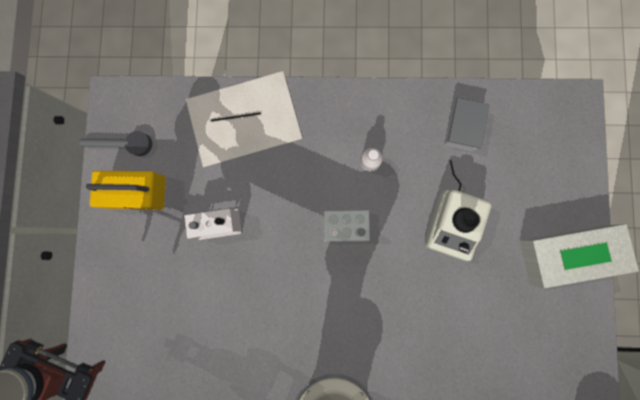

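View pics/side0.png

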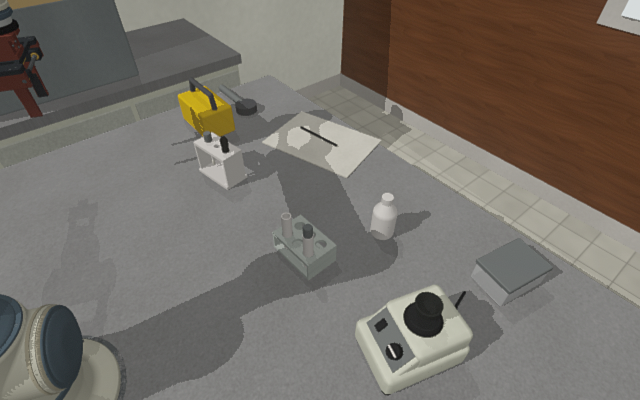

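The overview shows the stand at about (212,222) in the top view, with the dark dropper at its right end. The rack is at (347,226), with its tubes in the near row at (334,233) and (361,233). The mixer is on the right, with its cup at (466,220). Next I'll take enlarged crops.

```bash
cat > h.py <<'E'
import numpy as np, cv2
from bench import camera_model
def K(n):
    m=camera_model(n); return m["fx"],m["fy"],m["cx"],m["cy"],np.array(m["extrinsics"])
def ray(n,u,v):
    fx,fy,cx,cy,T=K(n); d=T[:3,:3]@[(u-cx)/fx,(v-cy)/fy,1]; return T[:3,3],d
def atz(n,u,v,z):
    o,d=ray(n,u,v); return o+d*(z-o[2])/d[2]
def proj(n,p):
    fx,fy,cx,cy,T=K(n); c=T[:3,:3].T@(np.asarray(p)-T[:3,3]); return np.array([fx*c[0]/c[2]+cx, fy*c[1]/c[2]+cy])
def crop(img,x,y,w,h,s):
    c=cv2.resize(img[y:y+h,x:x+w],None,fx=s,fy=s,interpolation=cv2.INTER_CUBIC)
    for i in range(0,w,10):
        cv2.line(c,(i*s,0),(i*s,6),(0,0,255),1)
        if (x+i)%20==0: cv2.putText(c,str(x+i),(i*s,18),0,.4,(0,0,255),1)
    for i in range(0,h,10):
        cv2.line(c,(0,i*s),(6,i*s),(0,0,255),1)
        if (y+i)%20==0: cv2.putText(c,str(y+i),(8,i*s+4),0,.4,(0,0,255),1)
    return c
E
python3 - <<'E'
from h import *
t=cv2.imread("pics/top0.png"); s=cv2.imread("pics/side0.png")
a=np.hstack([crop(t,180,200,70,45,6),crop(t,315,200,63,45,6)])
b=np.hstack([crop(t,420,180,80,85,4)[:, :320],crop(t,350,140,48,85,4),crop(s,0,0,1,85,4)])
cv2.imwrite("pics/topc.png",np.vstack([a,cv2.copyMakeBorder(b,0,0,0,a.shape[1]-b.shape[1],0)])[:600])
a=np.hstack([crop(s,185,120,65,75,6),crop(s,265,205,65,75,6)])
cv2.imwrite("pics/sidec.png",a)
E
```

```text
(no output)
```

View pics/topc.png

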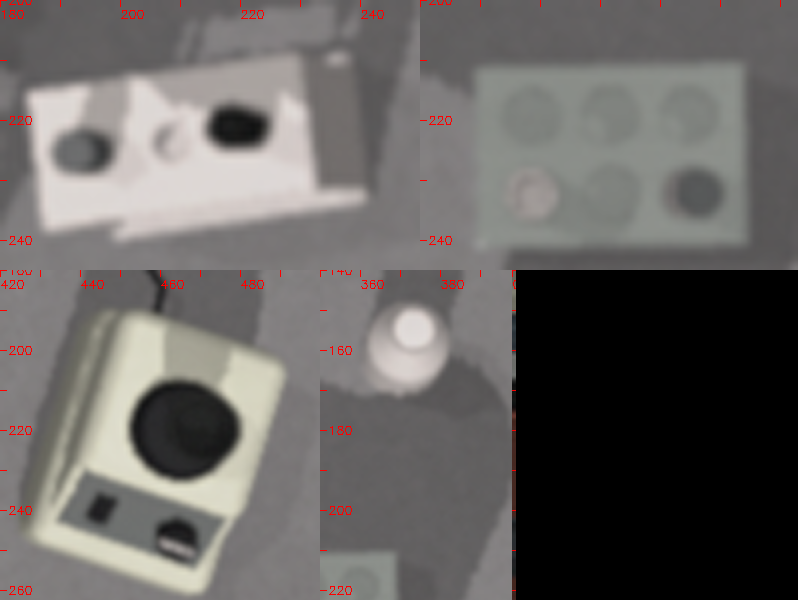

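View pics/sidec.png

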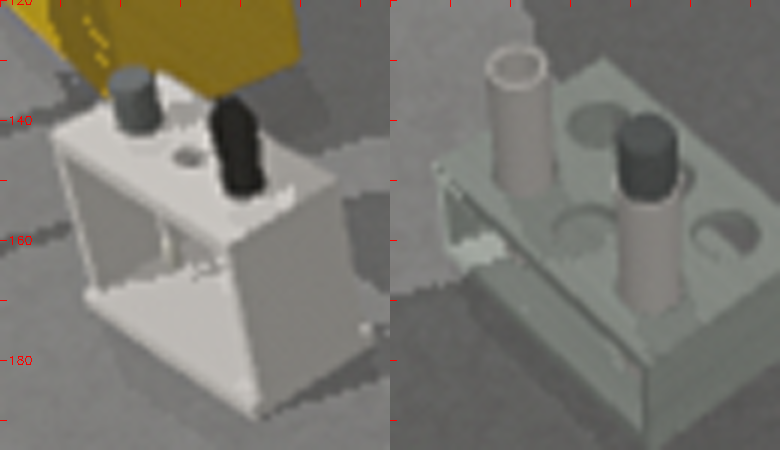

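Top crop: swab cap top is at about (192.6,225.5), tube rim at (333.8,232.5) and rack centre at (346.8,225.5). Side crop: swab cap top is at (207.2,132.8) and tube rim at (286.2,216.2). The dark cup needs a contrast crop.

```bash
python3 - <<'E'
from h import *
t=cv2.imread("pics/top0.png"); s=cv2.imread("pics/side0.png")
g=lambda i:np.clip(i.astype(float)*3.5,0,255).astype(np.uint8)
cv2.imwrite("pics/mix.png",np.hstack([crop(g(t),448,198,42,60,9),crop(g(s),398,278,46,60,9)])[:540])
def tri(a,b):
    (o1,d1),(o2,d2)=ray("top",*a),ray("side",*b)
    A=np.c_[d1,-d2]; k=np.linalg.lstsq(A,o2-o1,rcond=None)[0]
    return np.round((o1+k[0]*d1+o2+k[1]*d2)/2,4), np.round(np.linalg.norm(A@k-(o2-o1)),4)
print("swab top tri",tri((192.6,225.5),(207.2,132.8)),atz("top",192.6,225.5,.119),atz("side",207.2,132.8,.119))
print("swab base", atz("top",195.4,225.3,.095),atz("side",208.3,140.7,.095))
print("tube",tri((333.8,232.5),(286.2,216.2)),atz("top",333.8,232.5,.108),atz("side",286.2,216.2,.108))
for p in [(475,64),(745,64),(748,243),(475,240)]: print("rack",atz("top",315+(p[0]-420)/6,200+p[1]/6,.053).round(4))
for p in [(26,92),(300,53),(318,190),(42,232)]: print("stand",atz("top",180+p[0]/6,200+p[1]/6,.095).round(4))
for p in [(57,140),(160,72),(340,180),(230,245)]: print("stand s",atz("side",185+p[0]/6,120+p[1]/6,.095).round(4))
E
```

```text
swab top tri (array([0.5064, 0.3675, 0.1206]), np.float64(0.0035)) [0.50486881 0.36894762 0.119     ] [0.50869077 0.36869803 0.119     ]
swab base [0.50589662 0.37039511 0.095     ] [0.50677017 0.36901377 0.095     ]
tube (array([0.4955, 0.0086, 0.1086]), np.float64(0.002)) [0.49469671 0.00909756 0.108     ] [0.49663652 0.00848234 0.108     ]
rack [0.5529 0.0369 0.053 ]
rack [ 0.5552 -0.0838  0.053 ]
rack [ 0.4758 -0.0859  0.053 ]
rack [0.4745 0.0352 0.053 ]
stand [0.5313 0.4011 0.095 ]
stand [0.5506 0.2814 0.095 ]
stand [0.4914 0.2708 0.095 ]
stand [0.4708 0.3906 0.095 ]
stand s [0.4735 0.3811 0.095 ]
stand s [0.533  0.3993 0.095 ]
stand s [0.5531 0.279  0.095 ]
stand s [0.4948 0.2694 0.095 ]
```

View pics/mix.png

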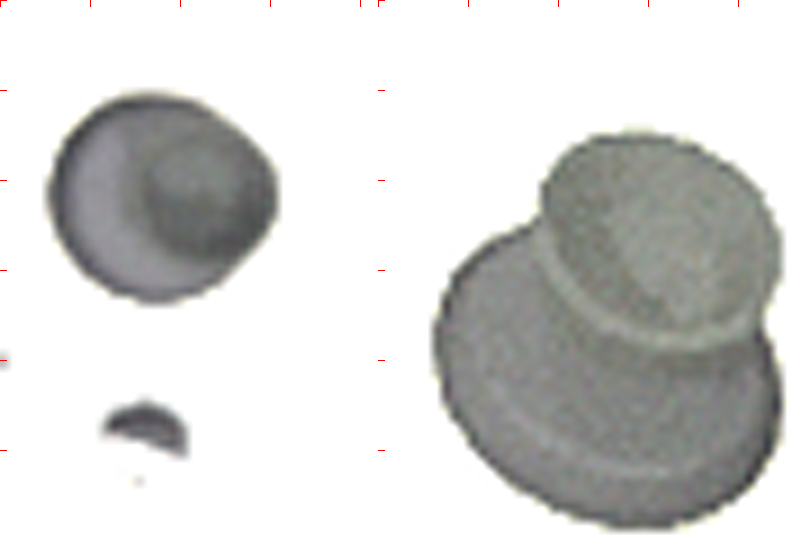

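Contrast crop: the cup rim centre is at about (429.4,304.4) in the side view and (469.4,218.2) in the top view. I'll rotate first (jaws to world x) and check the cup numbers.

```bash
python3 -m inch '[[0,[0,0,0],[0,0.12,0]],[0,[0,0,0],[0,0.12,0]],[0,[0,0,0],[0,0.12,0]],[0,[0,0,0],[0,0.12,0]],[0,[0,0,0],[0,0.12,0]],[0,[0,0,0],[0,0.12,0]],[0,[0,0,0],[0,0.12,0]],[0,[0,0,0],[0,0.12,0]],[0,[0,0,0],[0,0.12,0]],[0,[0,0,0],[0,0.12,0]]]' 15
cat >> h.py <<'E'
def go(p):
    from bench import r
    s=r.get_state(); R=np.array(s["orientation"]); d=np.asarray(p)-s["eef_pos"]
    print("t",round(s["time"],2),"pos",np.round(s["eef_pos"],4),"R",np.round(R,3).tolist(),"tool shift mm",np.round(R.T@d*1000,1),"F",np.round(s["wrist_force"],1),"w",round(s["grip_width"],3))
E
python3 - <<'E'
from h import *
go([.5065,.369,.2216])
print(atz("top",469.4,218.2,.152),atz("side",429.4,304.4,.152))
a=np.linspace(0,2*np.pi,60)
for c in [atz("top",469.4,218.2,.152),atz("side",429.4,304.4,.152)]:
  for n,o,s0 in(("top",(448,198),0),("side",(398,278),378)):
    P=np.array([proj(n,c+.023*np.array([np.cos(x),np.sin(x),0])) for x in a]); P=(P-o)*9+[s0,0]
    print(n,P.min(0),P.max(0))
E
```

```text
time: 0.93
eef_pos: [0.2072, 0.5629, 0.2219]
orientation: [[1.0, -0.0, -0.012], [0.012, -0.001, 1.0], [-0.001, -1.0, -0.001]]
wrist_force: [-0.2, 0.3, -0.6]
grip_width: 0.995
t 0.93 pos [0.2072 0.5629 0.2219] R [[1.0, -0.0, -0.012], [0.012, -0.001, 1.0], [-0.001, -1.0, -0.001]] tool shift mm [ 296.9    0.4 -197.5] F [-0.2  0.3 -0.6] w 0.995
[ 0.53562373 -0.31779239  0.152     ] [ 0.53478124 -0.32368793  0.152     ]
top [105.84146318  96.08559806] [279.58491239 267.90982652]
side [504.39525796  99.04809347] [770.90603763 330.90608673]
top [128.12805069  99.63157653] [301.96544073 271.52778382]
side [527.10038463 123.47313304] [795.49457609 358.11772801]
```

```bash
python3 - <<'E'
from h import *
from scipy.optimize import least_squares
a=np.linspace(0,2*np.pi,120)
def ext(n,c,rad,o,s0):
    P=np.array([proj(n,np.array(c)+rad*np.array([np.cos(x),np.sin(x),0])) for x in a]); return (P-o)*9+[s0,0]
def res(q,use):
    x,y,rc,rb,zb=q; out=[]
    if 'top' in use:
        C=ext("top",[x,y,.152],rc,(448,198),0);B=ext("top",[x,y,zb],rb,(448,198),0)
        out+=[C[:,0].max()-277,B[:,0].min()-48,B[:,1].min()-93,B[:,1].max()-302]
    if 'side' in use:
        C=ext("side",[x,y,.152],rc,(398,278),378);B=ext("side",[x,y,zb],rb,(398,278),378)
        out+=[C[:,0].min()-541,C[:,0].max()-782,C[:,1].min()-131,B[:,0].min()-434,B[:,0].max()-782,B[:,1].max()-529]
    return np.r_[out,(q[4]-.105)*5000,(q[2]-.0225)*5000]
for u in (['top'],['side'],['top','side']):
    f=least_squares(res,[.535,-.32,.022,.03,.105],args=(u,),x_scale=[.01]*5); print(u,f.x.round(4),f.fun.round(1))
E
```

```text
Traceback (most recent call last):
  File "h.py", line 10, in proj
    fx,fy,cx,cy,T=K(n); c=T[:3,:3].T@(np.asarray(p)-T[:3,3]); return np.array([fx*c[0]/c[2]+cx, fy*c[1]/c[2]+cy])
                  ~^^^
  File "h.py", line 4, in K
    m=camera_model(n); return m["fx"],m["fy"],m["cx"],m["cy"],np.array(m["extrinsics"])
ValueError: time passes only in moves, steps and waits
```

```bash
python3 -m inch '[[0,[40,0,-30],[0,0,0]],[0,[40,0,-30],[0,0,0]],[0,[40,0,-30],[0,0,0]],[0,[40,0,-30],[0,0,0]],[0,[40,0,-30],[0,0,0]],[0,[40,0,-30],[0,0,0]],[0,[40,0,-17.5],[0,0,0]],[0,[16.9,0,0],[0,0,0]],[0,[0,0,0],[0,0,0]],[0,[0,0,0],[0,0,0]]]'
python3 -c "
from h import *
go([.5065,.369,.098])"
```

```text
time: 1.77
eef_pos: [0.4657, 0.4004, 0.2215]
orientation: [[1.0, -0.002, -0.016], [0.016, -0.001, 1.0], [-0.002, -1.0, -0.001]]
wrist_force: [0.6, -0.7, -0.0]
grip_width: 1.003
t 1.77 pos [0.4657 0.4004 0.2215] R [[1.0, -0.002, -0.016], [0.016, -0.001, 1.0], [-0.002, -1.0, -0.001]] tool shift mm [ 40.5 123.4 -32. ] F [ 0.6 -0.7 -0. ] w 1.003
```

```bash
sed -i 's/^def K(n):/import functools\n@functools.cache\ndef K(n):/' h.py
python3 -m inch '[[0,[20,0,-16],[0,0,0]],[0,[20,0,-16],[0,0,0]],[0,[0,20,0],[0,0,0]],[0,[0,20,0],[0,0,0]],[0,[0,20,0],[0,0,0]],[0,[0,0,0],[0,0,0]],[0,[0,0,0],[0,0,0]]]'
python3 - <<'E'
from h import *
from bench import read_camera
go([.5065,.369,.098])
t=read_camera("top")[:,:,::-1].copy(); s=read_camera("side")[:,:,::-1].copy()
cv2.imwrite("pics/a.png",np.hstack([crop(t,160,195,75,60,5),crop(s,180,90,80,60,5)[:300]]))
E
python3 - <<'E'
from h import *
from scipy.optimize import least_squares
a=np.linspace(0,2*np.pi,120)
def ext(n,c,rad,o,s0):
    P=np.array([proj(n,np.array(c)+rad*np.array([np.cos(x),np.sin(x),0])) for x in a]); return (P-o)*9+[s0,0]
def res(q,use):
    x,y,rc,rb,zb=q; out=[]
    if 'top' in use:
        C=ext("top",[x,y,.152],rc,(448,198),0);B=ext("top",[x,y,zb],rb,(448,198),0)
        out+=[C[:,0].max()-277,B[:,0].min()-48,B[:,1].min()-93,B[:,1].max()-302]
    if 'side' in use:
        C=ext("side",[x,y,.152],rc,(398,278),378);B=ext("side",[x,y,zb],rb,(398,278),378)
        out+=[C[:,0].min()-541,C[:,0].max()-782,C[:,1].min()-131,B[:,0].min()-434,B[:,0].max()-782,B[:,1].max()-529]
    return np.r_[out,(q[4]-.105)*5000,(q[2]-.0225)*5000]
for u in (['top'],['side'],['top','side']):
    f=least_squares(res,[.535,-.32,.022,.03,.105],args=(u,),x_scale=[.01]*5); print(u,f.x.round(4),f.fun.round(1))
E
```

```text
time: 2.35
eef_pos: [0.5041, 0.3702, 0.1616]
orientation: [[1.0, -0.003, -0.02], [0.02, -0.001, 1.0], [-0.003, -1.0, -0.001]]
wrist_force: [0.4, -0.1, 0.7]
grip_width: 1.001
t 2.35 pos [0.5041 0.3702 0.1616] R [[1.0, -0.003, -0.02], [0.02, -0.001, 1.0], [-0.003, -1.0, -0.001]] tool shift mm [ 2.5 63.6 -1.1] F [ 0.4 -0.1  0.7] w 1.001
['top'] [ 0.5332 -0.3196  0.0218  0.0286  0.1052] [ 4.8 -5.   2.5 -2.5  1.1 -3.6]
['side'] [ 0.5353 -0.3232  0.0211  0.0314  0.1051] [-3.1  1.6 -1.7  1.5  0.1  1.4  0.5 -7.2]
['top', 'side'] [ 0.5348 -0.323   0.0207  0.0309  0.1051] [ 13.4  -1.1 -11.    0.2  -3.4  -3.4   1.    1.9  -5.4  -0.6   0.4  -9.2]
```

View pics/a.png

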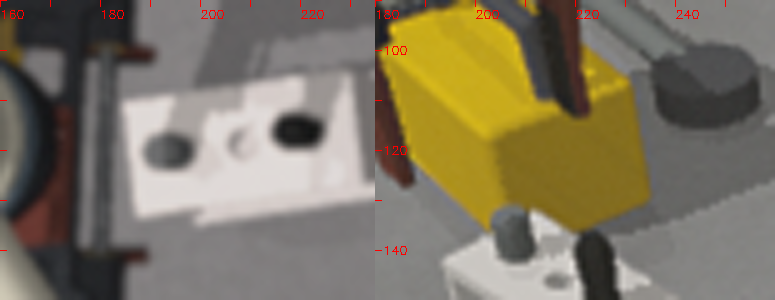

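The view shows finger tips at about columns 180–189 straddling row 226, in line with the swab cap allowing for parallax. The side view shows the fingertip clear above the cap. Descending and gripping.

```bash
python3 -m inch '[[0,[2,15,-1],[0,0,0]],[0,[0,15,0],[0,0,0]],[0,[0,15,0],[0,0,0]],[0,[0,10,0],[0,0,0]],[0,[0,7,0],[0,0,0]],[0,[0,0,0],[0,0,0]],[0,[0,0,0],[0,0,0]]]'
python3 -m inch '[[1,[0,0,0],[0,0,0]],[1,[0,0,0],[0,0,0]],[1,[0,0,0],[0,0,0]],[1,[0,0,0],[0,0,0]],[1,[0,0,0],[0,0,0]],[1,[0,0,0],[0,0,0]],[1,[0,0,0],[0,0,0]],[1,[0,0,0],[0,0,0]],[1,[0,0,0],[0,0,0]],[1,[0,0,0],[0,0,0]]]' 15
```

```text
time: 3.03
eef_pos: [0.508, 0.369, 0.1014]
orientation: [[1.0, 0.001, -0.018], [0.018, 0.0, 1.0], [0.001, -1.0, 0.0]]
wrist_force: [-0.1, -0.5, -0.0]
grip_width: 1.004
time: 3.87
eef_pos: [0.5079, 0.3687, 0.1006]
orientation: [[1.0, -0.0, -0.018], [0.018, -0.0, 1.0], [-0.0, -1.0, -0.0]]
wrist_force: [-0.5, -0.2, -1.0]
grip_width: 0.282
```

```bash
python3 -m inch '[[1,[0,0,0],[0,0,0]],[1,[0,0,0],[0,0,0]],[1,[0,0,0],[0,0,0]],[1,[0,-2,0],[0,0,0]],[1,[0,-5,0],[0,0,0]],[1,[0,-10,0],[0,0,0]],[1,[0,-20,0],[0,0,0]],[1,[0,-25,0],[0,0,0]],[1,[0,-25,0],[0,0,0]],[1,[0,-25,0],[0,0,0]]]'
python3 -m inch '[[1,[0,-20,0],[0,0,0]],[1,[0,0,0],[0,0,0]],[1,[0,0,0],[0,0,0]]]'
python3 - <<'E'
from h import *
go([.4965,.009,.235])
from bench import read_camera
t=read_camera("top")[:,:,::-1].copy(); s=read_camera("side")[:,:,::-1].copy()
cv2.imwrite("pics/b.png",np.hstack([crop(t,160,195,75,60,5),crop(s,180,70,80,90,5)[:300]]) if 0 else crop(s,170,60,90,95,6))
E
```

```text
time: 4.7
eef_pos: [0.5079, 0.3687, 0.215]
orientation: [[1.0, 0.001, -0.018], [0.018, 0.001, 1.0], [0.001, -1.0, 0.001]]
wrist_force: [0.2, 0.9, -0.4]
grip_width: 0.217
time: 4.95
eef_pos: [0.5085, 0.3691, 0.2347]
orientation: [[1.0, 0.003, -0.018], [0.018, 0.002, 1.0], [0.003, -1.0, 0.002]]
wrist_force: [0.1, 0.3, -0.3]
grip_width: 0.215
t 4.95 pos [0.5085 0.3691 0.2347] R [[1.0, 0.003, -0.018], [0.018, 0.002, 1.0], [0.003, -1.0, 0.002]] tool shift mm [ -18.5   -1.1 -359.8] F [ 0.1  0.3 -0.3] w 0.215
```

View pics/b.png

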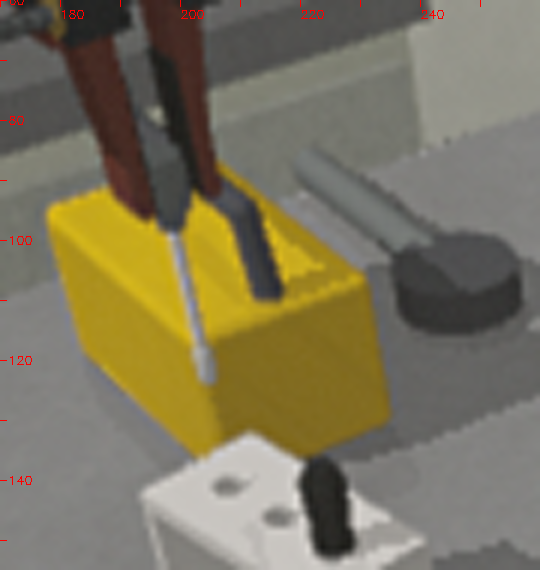

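Side view: the swab hangs from the fingers, cap shoulder at about (199,98) and bud tip at (204.3,123.5). The dropper is untouched.

```bash
python3 - <<'E'
from h import *
for z in (.229,.149): print(proj("side",[.5085,.3691,z]), atz("side",*((198.8,98.5) if z>.2 else (204.3,123.5)),z))
print(proj("side",[.4957,.0088,.108]))
E
python3 -m inch '[[1,[-2,0,-36],[0,0,0]],[1,[-2,0,-36],[0,0,0]],[1,[-2,0,-36],[0,0,0]],[1,[-2,0,-36],[0,0,0]],[1,[-2,0,-36],[0,0,0]],[1,[-2,0,-36],[0,0,0]],[1,[-2,0,-36],[0,0,0]],[1,[-2,0,-36],[0,0,0]],[1,[-2,0,-36],[0,0,0]],[1,[0,0,0],[0,0,0]]]'
python3 -c "
from h import *
go([.4965,.009,.235])"
```

```text
[197.85864529  93.92927199] [0.50025331 0.34818425 0.229     ]
[204.69426983 122.77925058] [0.50617366 0.36675459 0.149     ]
[285.74429164 216.32204424]
time: 5.88
eef_pos: [0.4949, 0.0391, 0.2305]
orientation: [[1.0, -0.003, -0.012], [0.012, -0.003, 1.0], [-0.003, -1.0, -0.003]]
wrist_force: [0.0, -0.6, -1.0]
grip_width: 0.214
t 5.88 pos [0.4949 0.0391 0.2305] R [[1.0, -0.003, -0.012], [0.012, -0.003, 1.0], [-0.003, -1.0, -0.003]] tool shift mm [  1.2  -4.4 -30.2] F [ 0.  -0.6 -1. ] w 0.214
```

```bash
python3 -m inch '[[1,[0.7,0,-15],[0,0,0]],[1,[0.7,0,-14],[0,0,0]],[1,[0,15,0],[0,0,0]],[1,[0,10,0],[0,0,0]],[1,[0,0,0],[0,0,0]],[1,[0,0,0],[0,0,0]],[1,[0,0,0],[0,0,0]]]'
python3 - <<'E'
from h import *
go([.4965,.009,.205])
from bench import read_camera
t=read_camera("top")[:,:,::-1].copy(); s=read_camera("side")[:,:,::-1].copy()
cv2.imwrite("pics/c.png",np.hstack([crop(t,310,195,50,80,7),crop(s,265,160,50,80,7)]))
E
```

```text
time: 6.47
eef_pos: [0.4975, 0.0161, 0.2074]
orientation: [[1.0, -0.001, -0.019], [0.019, 0.0, 1.0], [-0.001, -1.0, 0.0]]
wrist_force: [0.7, 0.5, -0.1]
grip_width: 0.216
t 6.47 pos [0.4975 0.0161 0.2074] R [[1.0, -0.001, -0.019], [0.019, 0.0, 1.0], [-0.001, -1.0, 0.0]] tool shift mm [-1.2  2.4 -7.1] F [ 0.7  0.5 -0.1] w 0.216
```

View pics/c.png

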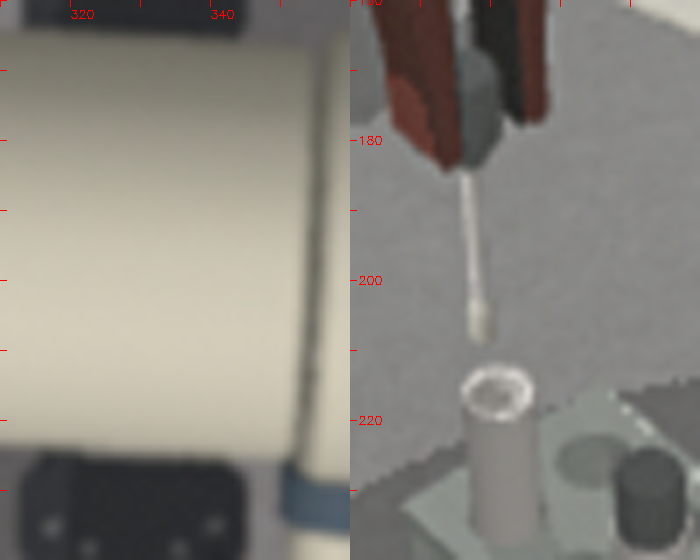

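Side view: bud tip at (283.6,209.3), tube mouth centre at (286.1,215.9). The tip is still 7 mm short in y, as the state says.

```bash
python3 - <<'E'
from h import *
print(atz("side",283.4,209.5,.1218),atz("side",286.1,215.9,.108))
go([.4965,.009,.2074])
E
python3 -m inch '[[1,[-0.6,0,-7],[0,0,0]],[1,[0,0,0],[0,0,0]],[1,[0,0,0],[0,0,0]],[1,[0,0,0],[0,0,0]],[1,[0,0,0],[0,0,0]]]'
python3 - <<'E'
from h import *
go([.4965,.009,.2074])
from bench import read_camera
s=read_camera("side")[:,:,::-1].copy()
cv2.imwrite("pics/d.png",crop(s,265,160,50,80,7))
E
```

```text
[0.49627522 0.01646798 0.1218    ] [0.4969834 0.0093082 0.108    ]
t 6.57 pos [0.4979 0.016  0.2082] R [[1.0, 0.001, -0.019], [0.019, 0.0, 1.0], [0.001, -1.0, 0.0]] tool shift mm [-1.5  0.8 -6.9] F [ 0.6 -0.6 -0.1] w 0.217
time: 6.98
eef_pos: [0.4973, 0.0084, 0.2078]
orientation: [[1.0, 0.0, -0.018], [0.018, 0.0, 1.0], [0.0, -1.0, 0.0]]
wrist_force: [-0.5, 0.1, -0.4]
grip_width: 0.218
t 6.98 pos [0.4973 0.0084 0.2078] R [[1.0, 0.0, -0.018], [0.018, 0.0, 1.0], [0.0, -1.0, 0.0]] tool shift mm [-0.8  0.4  0.6] F [-0.5  0.1 -0.4] w 0.218
```

View pics/d.png

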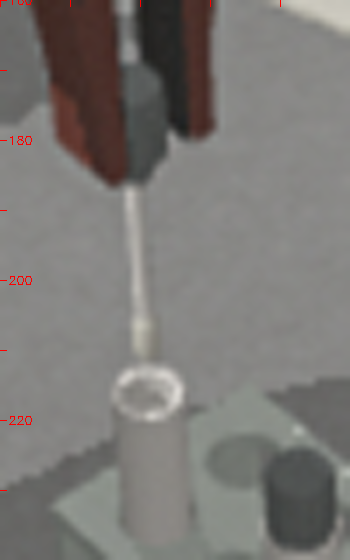

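Tip at (285.4,211.5) is right above the mouth (286.3,215.9) within about 1 mm. Inserting.

```bash
python3 -m inch '[[1,[0.7,10,0.4],[0,0,0]],[1,[0,15,0],[0,0,0]],[1,[0,15,0],[0,0,0]],[1,[0,15,0],[0,0,0]],[1,[0,12,0],[0,0,0]],[1,[0,8,0],[0,0,0]],[1,[0,4,0],[0,0,0]],[1,[0,0,0],[0,0,0]],[1,[0,0,0],[0,0,0]]]'
python3 -m inch '[[1,[0,3,0],[0,0,0]],[1,[0,3,0],[0,0,0]],[1,[0,3,0],[0,0,0]],[1,[0,2,0],[0,0,0]],[1,[0,2,0],[0,0,0]],[1,[0,0,0],[0,0,0]],[1,[0,0,0],[0,0,0]]]'
```

```text
time: 7.78
eef_pos: [0.4981, 0.0089, 0.129]
orientation: [[1.0, 0.001, -0.018], [0.018, -0.0, 1.0], [0.001, -1.0, -0.0]]
wrist_force: [0.2, 0.0, 0.8]
grip_width: 0.215
time: 8.37
eef_pos: [0.4978, 0.0089, 0.1155]
orientation: [[1.0, -0.0, -0.018], [0.018, -0.0, 1.0], [-0.0, -1.0, -0.0]]
wrist_force: [0.8, -1.0, -0.6]
grip_width: 0.216
```

```bash
python3 -m inch '[[1,[0,1,0],[0,0,0]],[1,[0,1,0],[0,0,0]],[1,[0,0,0],[0,0,0]],[1,[0,0,0],[0,0,0]]]'
python3 -m inch '[[1,[0,1,0],[0,0,0]],[1,[0,0,0],[0,0,0]],[1,[0,0,0],[0,0,0]]]'
python3 -m inch '[[1,[0,1,0],[0,0,0]],[1,[0,0,0],[0,0,0]],[1,[0,0,0],[0,0,0]]]'
```

```text
time: 8.7
eef_pos: [0.498, 0.0089, 0.1137]
orientation: [[1.0, 0.0, -0.018], [0.018, -0.0, 1.0], [0.0, -1.0, -0.0]]
wrist_force: [-0.4, -0.2, -0.8]
grip_width: 0.217
time: 8.95
eef_pos: [0.4983, 0.0089, 0.1135]
orientation: [[1.0, 0.002, -0.018], [0.018, -0.0, 1.0], [0.002, -1.0, -0.0]]
wrist_force: [-0.5, -0.1, 3.6]
grip_width: 0.215
time: 9.2
eef_pos: [0.4987, 0.0088, 0.1134]
orientation: [[1.0, 0.003, -0.018], [0.018, -0.0, 1.0], [0.003, -1.0, -0.0]]
wrist_force: [-1.6, 0.5, 8.3]
grip_width: 0.214
```

Contact is at the expected height (TCP 0.1134, Fz 8 N), so the swab is home. Relaxing the push, then opening.

```bash
python3 -m inch '[[1,[0,-1.5,0],[0,0,0]],[1,[0,0,0],[0,0,0]],[0,[0,0,0],[0,0,0]],[0,[0,0,0],[0,0,0]],[0,[0,0,0],[0,0,0]],[0,[0,0,0],[0,0,0]],[0,[0,0,0],[0,0,0]],[0,[0,0,0],[0,0,0]],[0,[0,0,0],[0,0,0]],[0,[0,0,0],[0,0,0]]]'
python3 -m inch '[[0,[0,0,0],[0,0,0]],[0,[0,0,0],[0,0,0]],[0,[0,0,0],[0,0,0]],[0,[0,0,0],[0,0,0]]]'
python3 - <<'E'
from h import *
go([.497,.009,.068])
from bench import read_camera
s=read_camera("side")[:,:,::-1].copy()
cv2.imwrite("pics/e.png",crop(s,255,170,70,80,7))
E
```

```text
time: 10.03
eef_pos: [0.4979, 0.0089, 0.1131]
orientation: [[1.0, -0.0, -0.018], [0.018, 0.0, 1.0], [-0.0, -1.0, 0.0]]
wrist_force: [0.3, 0.0, 0.4]
grip_width: 0.783
time: 10.37
eef_pos: [0.4979, 0.0089, 0.1132]
orientation: [[1.0, 0.0, -0.018], [0.018, -0.0, 1.0], [0.0, -1.0, -0.0]]
wrist_force: [0.5, -0.6, 0.1]
grip_width: 1.001
t 10.37 pos [0.4979 0.0089 0.1132] R [[1.0, 0.0, -0.018], [0.018, -0.0, 1.0], [0.0, -1.0, -0.0]] tool shift mm [-0.9 45.2  0.1] F [ 0.5 -0.6  0.1] w 1.001
```

View pics/e.png

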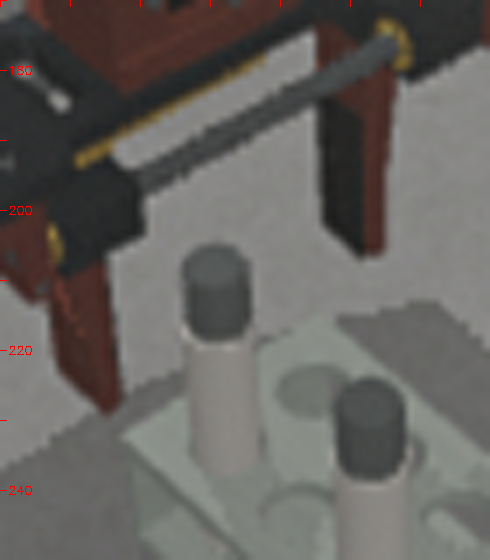

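The cap sits flush on the rim at about (286,217), same as the finished tube next to it. Descending to take the tube body.

```bash
python3 -m inch '[[0,[-0.8,12,0],[0,0,0]],[0,[0,15,0],[0,0,0]],[0,[0,10,0],[0,0,0]],[0,[0,6,0],[0,0,0]],[0,[0,2,0],[0,0,0]],[0,[0,0,0],[0,0,0]],[0,[0,0,0],[0,0,0]]]'
python3 -m inch '[[1,[0,0,0],[0,0,0]],[1,[0,0,0],[0,0,0]],[1,[0,0,0],[0,0,0]],[1,[0,0,0],[0,0,0]],[1,[0,0,0],[0,0,0]],[1,[0,0,0],[0,0,0]],[1,[0,0,0],[0,0,0]],[1,[0,0,0],[0,0,0]],[1,[0,0,0],[0,0,0]],[1,[0,0,0],[0,0,0]]]' 35
python3 -m inch '[[1,[0,0,0],[0,0,0]],[1,[0,0,0],[0,0,0]],[1,[0,0,0],[0,0,0]],[1,[0,0,0],[0,0,0]]]'
```

```text
time: 11.0
eef_pos: [0.4973, 0.0089, 0.0685]
orientation: [[1.0, 0.0, -0.018], [0.018, -0.0, 1.0], [0.0, -1.0, -0.0]]
wrist_force: [-0.5, 0.6, 0.4]
grip_width: 1.001
time: 11.83
eef_pos: [0.4971, 0.0089, 0.0681]
orientation: [[1.0, -0.0, -0.018], [0.018, 0.0, 1.0], [-0.0, -1.0, 0.0]]
wrist_force: [0.5, 0.7, 0.6]
grip_width: 0.28
time: 12.17
eef_pos: [0.4971, 0.0089, 0.0681]
orientation: [[1.0, -0.0, -0.018], [0.018, -0.0, 1.0], [-0.0, -1.0, -0.0]]
wrist_force: [-0.9, -1.5, 0.2]
grip_width: 0.25
```

```bash
python3 -m inch '[[1,[0,-4,0],[0,0,0]],[1,[0,-8,0],[0,0,0]],[1,[0,-12,0],[0,0,0]],[1,[0,-18,0],[0,0,0]],[1,[0,-18,0],[0,0,0]],[1,[0,-18,0],[0,0,0]],[1,[0,-18,0],[0,0,0]],[1,[0,-18,0],[0,0,0]],[1,[0,-18,0],[0,0,0]],[1,[0,-18,0],[0,0,0]]]'
python3 -m inch '[[1,[0,-14,0],[0,0,0]],[1,[0,-8,0],[0,0,0]],[1,[0,0,0],[0,0,0]],[1,[0,0,0],[0,0,0]]]'
python3 -c "
from h import *
go([.5345,-.322,.24])"
```

```text
time: 13.0
eef_pos: [0.4972, 0.0089, 0.2207]
orientation: [[1.0, 0.002, -0.018], [0.018, -0.0, 1.0], [0.002, -1.0, -0.0]]
wrist_force: [-1.1, -0.4, -0.7]
grip_width: 0.243
time: 13.33
eef_pos: [0.4973, 0.0089, 0.2407]
orientation: [[1.0, 0.001, -0.018], [0.018, -0.0, 1.0], [0.001, -1.0, -0.0]]
wrist_force: [0.4, 0.6, -1.0]
grip_width: 0.247
t 13.33 pos [0.4973 0.0089 0.2407] R [[1.0, 0.001, -0.018], [0.018, -0.0, 1.0], [0.001, -1.0, -0.0]] tool shift mm [  31.3    0.8 -331.5] F [ 0.4  0.6 -1. ] w 0.247
```

```bash
python3 -m inch '[[1,[1,0,-10],[0,0,0]],[1,[2,0,-20],[0,0,0]],[1,[2,0,-22],[0,0,0]],[1,[2,0,-22],[0,0,0]],[1,[2,0,-22],[0,0,0]],[1,[2,0,-22],[0,0,0]],[1,[2,0,-22],[0,0,0]],[1,[2,0,-22],[0,0,0]],[1,[2,0,-22],[0,0,0]],[1,[2,0,-22],[0,0,0]]]'
python3 -m inch '[[1,[2,0,-22],[0,0,0]],[1,[2,0,-22],[0,0,0]],[1,[2,0,-22],[0,0,0]],[1,[2,0,-22],[0,0,0]],[1,[2,0,-20],[0,0,0]],[1,[2,0,-12],[0,0,0]],[1,[0,0,-5],[0,0,0]],[1,[0,0,0],[0,0,0]],[1,[0,0,0],[0,0,0]],[1,[0,0,0],[0,0,0]]]'
python3 -c "
from h import *
go([.5345,-.322,.24])"
```

```text
time: 14.17
eef_pos: [0.5192, -0.1985, 0.2385]
orientation: [[1.0, -0.002, -0.018], [0.018, 0.001, 1.0], [-0.002, -1.0, 0.001]]
wrist_force: [0.1, -1.0, -0.7]
grip_width: 0.248
time: 15.0
eef_pos: [0.5341, -0.3206, 0.2402]
orientation: [[1.0, 0.0, -0.019], [0.019, 0.0, 1.0], [0.0, -1.0, 0.0]]
wrist_force: [0.5, -0.1, -0.1]
grip_width: 0.248
t 15.0 pos [ 0.5341 -0.3206  0.2402] R [[1.0, 0.0, -0.019], [0.019, 0.0, 1.0], [0.0, -1.0, 0.0]] tool shift mm [ 0.3  0.2 -1.4] F [ 0.5 -0.1 -0.1] w 0.248
```

```bash
python3 - <<'E'
from h import *
from bench import read_camera
t=read_camera("top")[:,:,::-1].copy(); s=read_camera("side")[:,:,::-1].copy()
g=lambda i:(255*(i/255.)**.5).astype(np.uint8)
cv2.imwrite("pics/f.png",np.hstack([crop(g(s),390,230,70,100,6),crop(g(t),440,180,50,100,6)]))
for z in (.18,.16,.28): print(proj("side",[.5341,-.3206,z]))
E
```

```text
[431.29367418 293.56440349]
[428.60599097 300.58285399]
[446.924124   252.74800876]
```

View pics/f.png

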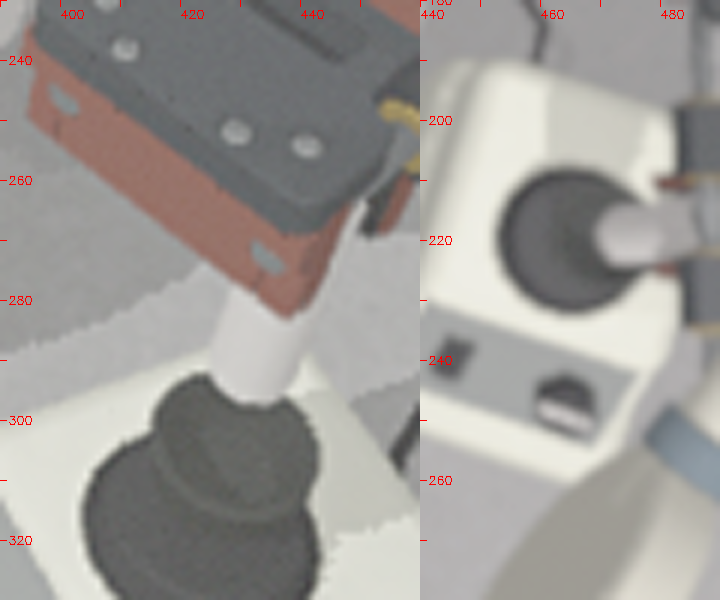

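Side view: the tube foot's lower edge is at (431.7,297), exactly where the TCP reading puts it, and the cup rim centre is at (429.3,304). Top view: the foot's left edge is at (469.3,218.7). I'll use these to correct the top camera's cup estimate.

```bash
python3 - <<'E'
from h import *
p=proj("top",[.5341,-.3206,.18]); print(p, "left edge", proj("top",[.5341,-.3206+.008,.18]))
print(atz("side",429.35,304.2,.152))
d=np.array([469.3,218.7])-proj("top",[.5341,-.3206+.008,.18]); print("top bias px",d)
u=448+277/9-d[0]; print("cup right edge y", atz("top",u,218.5,.152))
# neck base circle centre in top at z .105
print("neck base", atz("top",448+152.5/9-d[0],198+197.5/9-d[1],.105), atz("top",448+152.5/9,198+197.5/9,.105))
E
```

```text
[474.44523563 218.39176851] left edge [470.98670081 218.32447908]
[ 0.53500181 -0.32341207  0.152     ]
top bias px [-1.68670081  0.37552092]
cup right edge y [ 0.53541953 -0.34411921  0.152     ]
neck base [ 0.53422205 -0.32569933  0.105     ] [ 0.53319111 -0.32147351  0.105     ]
```

```bash
python3 -m inch '[[1,[0.9,0,-2.7],[0,0,0]],[1,[0,0,0],[0,0,0]],[1,[0,8,0],[0,0,0]],[1,[0,10,0],[0,0,0]],[1,[0,10,0],[0,0,0]],[1,[0,6,0],[0,0,0]],[1,[0,3,0],[0,0,0]],[1,[0,0,0],[0,0,0]],[1,[0,0,0],[0,0,0]],[1,[0,0,0],[0,0,0]]]'
python3 -m inch '[[1,[0,2,0],[0,0,0]],[1,[0,2,0],[0,0,0]],[1,[0,2,0],[0,0,0]],[1,[0,0,0],[0,0,0]],[1,[0,0,0],[0,0,0]],[1,[0,0,0],[0,0,0]]]'
```

```text
time: 15.93
eef_pos: [0.5351, -0.3243, 0.2037]
orientation: [[1.0, 0.001, -0.018], [0.018, -0.0, 1.0], [0.001, -1.0, -0.0]]
wrist_force: [0.3, 0.3, -0.3]
grip_width: 0.248
time: 16.43
eef_pos: [0.535, -0.3242, 0.1971]
orientation: [[1.0, 0.0, -0.018], [0.018, 0.0, 1.0], [0.0, -1.0, 0.0]]
wrist_force: [0.1, 0.7, 0.2]
grip_width: 0.251
```

```bash
python3 -m inch '[[1,[0,1,0],[0,0,0]],[1,[0,1,0],[0,0,0]],[1,[0,0,0],[0,0,0]],[1,[0,0,0],[0,0,0]],[1,[0,0,0],[0,0,0]]]'
python3 -m inch '[[1,[0,1,0],[0,0,0]],[1,[0,0,0],[0,0,0]],[1,[0,0,0],[0,0,0]],[1,[0,0,0],[0,0,0]]]'
```

```text
time: 16.85
eef_pos: [0.5351, -0.3242, 0.1956]
orientation: [[1.0, 0.001, -0.018], [0.018, -0.0, 1.0], [0.001, -1.0, -0.0]]
wrist_force: [0.4, -0.4, 1.6]
grip_width: 0.253
time: 17.18
eef_pos: [0.5351, -0.3243, 0.1945]
orientation: [[1.0, 0.001, -0.018], [0.018, -0.0, 1.0], [0.001, -1.0, -0.0]]
wrist_force: [-0.4, 0.2, 2.8]
grip_width: 0.246
```

```bash
python3 -m inch '[[1,[0,1,0],[0,0,0]],[1,[0,1,0],[0,0,0]],[1,[0,0,0],[0,0,0]],[1,[0,0,0],[0,0,0]],[1,[0,0,0],[0,0,0]]]'
python3 -c "
from h import *
import time
go([.535,-.3234,.192])"
```

```text
time: 17.6
eef_pos: [0.5351, -0.3243, 0.1929]
orientation: [[1.0, 0.001, -0.018], [0.018, -0.001, 1.0], [0.001, -1.0, -0.001]]
wrist_force: [-0.7, 0.5, 5.8]
grip_width: 0.251
t 17.6 pos [ 0.5351 -0.3243  0.1929] R [[1.0, 0.001, -0.018], [0.018, -0.001, 1.0], [0.001, -1.0, -0.001]] tool shift mm [-0.1  0.9  0.9] F [-0.7  0.5  5.8] w 0.251
```

```bash
H='x'; python3 -m inch '[[1,[0,1.2,0],[0,0,0]],[1,[0,0,0],[0,0,0]],[1,[0,0,0],[0,0,0]],[1,[0,0,0],[0,0,0]],[1,[0,0,0],[0,0,0]],[1,[0,0,0],[0,0,0]],[1,[0,0,0],[0,0,0]],[1,[0,0,0],[0,0,0]],[1,[0,0,0],[0,0,0]],[1,[0,0,0],[0,0,0]]]'
python3 -m inch '[[1,[0,0,0],[0,0,0]],[1,[0,0,0],[0,0,0]],[1,[0,0,0],[0,0,0]],[1,[0,0,0],[0,0,0]],[1,[0,0,0],[0,0,0]],[1,[0,0,0],[0,0,0]],[1,[0,0,0],[0,0,0]],[1,[0,0,0],[0,0,0]],[1,[0,0,0],[0,0,0]],[1,[0,0,0],[0,0,0]]]'
python3 -m inch '[[1,[0,0,0],[0,0,0]],[1,[0,0,0],[0,0,0]],[1,[0,0,0],[0,0,0]],[1,[0,0,0],[0,0,0]],[1,[0,0,0],[0,0,0]],[1,[0,0,0],[0,0,0]],[1,[0,0,0],[0,0,0]],[1,[0,0,0],[0,0,0]],[1,[0,0,0],[0,0,0]],[1,[0,0,0],[0,0,0]]]'
python3 - <<'E'
from h import *
from bench import read_camera
s=read_camera("side")[:,:,::-1].copy(); t=read_camera("top")[:,:,::-1].copy()
g=lambda i:(255*(i/255.)**.5).astype(np.uint8)
cv2.imwrite("pics/g.png",np.hstack([crop(g(s),385,225,70,100,6),crop(g(t),440,180,55,100,6)]))
E
```

```text
time: 18.43
eef_pos: [0.5352, -0.3243, 0.192]
orientation: [[1.0, 0.001, -0.018], [0.018, -0.001, 1.0], [0.001, -1.0, -0.001]]
wrist_force: [-0.9, -0.4, 6.7]
grip_width: 0.245
time: 19.27
eef_pos: [0.5351, -0.3243, 0.1921]
orientation: [[1.0, 0.001, -0.018], [0.018, -0.001, 1.0], [0.001, -1.0, -0.001]]
wrist_force: [-0.6, 0.5, 6.8]
grip_width: 0.249
time: 20.1
eef_pos: [0.5352, -0.3243, 0.1921]
orientation: [[1.0, 0.001, -0.018], [0.018, -0.001, 1.0], [0.001, -1.0, -0.001]]
wrist_force: [-1.0, 1.1, 6.7]
grip_width: 0.246
```

View pics/g.png

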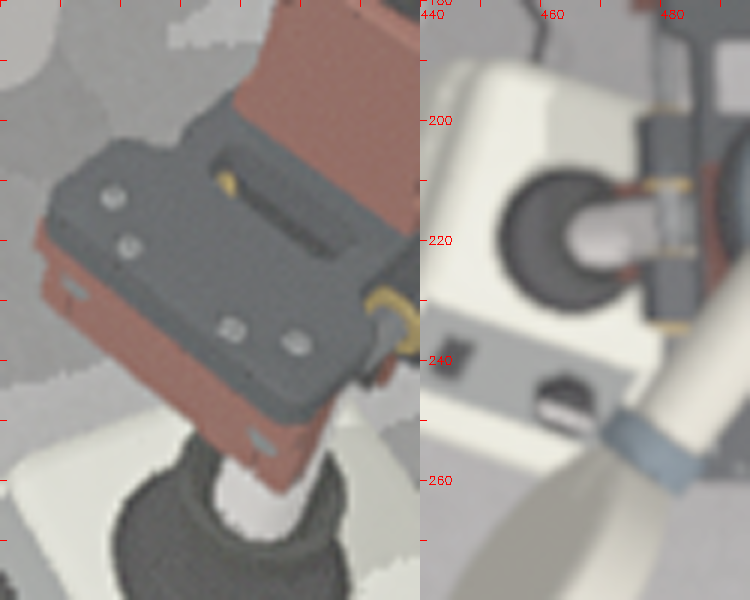

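The tube stands inside the cup rim in the side view, foot about (428,315). The cap is hidden by the gripper. I'll hold a bit longer, then hand in.

```bash
python3 -m inch '[[1,[0,0,0],[0,0,0]],[1,[0,0,0],[0,0,0]],[1,[0,0,0],[0,0,0]],[1,[0,0,0],[0,0,0]],[1,[0,0,0],[0,0,0]],[1,[0,0,0],[0,0,0]],[1,[0,0,0],[0,0,0]],[1,[0,0,0],[0,0,0]],[1,[0,0,0],[0,0,0]],[1,[0,0,0],[0,0,0]]]'
python3 -c "
from bench import r
print(r.finish_job())"
```

```text
time: 21.03
eef_pos: [0.5352, -0.3243, 0.192]
orientation: [[1.0, 0.001, -0.018], [0.018, -0.001, 1.0], [0.001, -1.0, -0.001]]
wrist_force: [-1.0, 0.1, 7.6]
grip_width: 0.247
the job is handed in; nothing more can be done
None
```

The job is handed in at 21 s of robot time: the closed tube is gripped upright in the mixer cup, holding it roughly half-way down. No verdict is reported.

- **Swab:** I pushed it into the open tube until it met the rim at the expected height with about 8 N. A picture afterwards showed the cap flush on the rim.
- **Tube:** I gripped it by its body (the jaws read its 22 mm width), lifted it out of the rack and carried it to the mixer.
- **Pressing:** I pressed it into the cup and held still for about 3 s. The last readings were about 4 mm below first contact, tool within 0.1° of vertical and an upward force of 6.7–7.6 N. That is about 3.5–4 mm of cup travel.

**Checks that fell short or disagreed:**
- The two cameras disagreed by up to 6 mm on the cup's position in y. I used the side camera's value, because it matched the held tube to within about 1 mm.
- In the last picture the gripper hid the swab cap, so I inferred it was still home and did not see it.
- I did not re-photograph the finished tube or the bottle at the end. The finished tube was in place when last pictured, before I lifted the open tube. The dropper was untouched just after the swab came out of the stand.

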